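Lay a counterweight tube heavy end down in the sloping weld cradle

TASK

The short closed square tube is a counterweight: both ends look the same, but a steel slug sits inside one end. Find the heavy end by lifting the tube off-centre, then lay the tube lengthwise in the blue sloping cradle with its heavy end down, that end fully home against the heel plate, so that the light end sticks out free at the top for welding; the wrong way round it overbalances and tips out over the lip. Let go of it and leave the other tools where they lie.

Things in the scene. Friction and masses are not known exactly. Their poses are not given: they have to be found in the camera images.
- tube: Closed dark-steel square tube, 220 x 40 x 40 mm, about 0.7 kg, lying flat. Origin at its geometric centre, 20 mm above the bench; x along its length. The steel slug may be in the +x or the -x end: it changes from run to run and cannot be seen. The centre of mass lies about 42 mm from the origin towards the heavy end.
- cradle: Fixed steel base plate of the cradle, 135 x 104 x 8 mm, with blue gussets that carry the sloping bed. Origin on the bench under it; x points horizontally the way the bed rises (roughly towards the robot), z up.
- cradle_bed: Blue bed of the cradle, 62 mm wide, rising at 28 degrees. Origin on the bed's surface, mid width, at the face of the heel plate, 30 mm above the bench; x up the slope, y across, z square to the bed. The heel plate stands 36 mm above the bed. Two pairs of side guides, at x = 8 to 30 and 58 to 80 mm, stand 27 mm high, 47 mm apart inside, with bent-out tops.
- caliper: Caliper, 80 x 202 x 16 mm, lying behind the tube, a bystander. Origin under its middle.
- g_clamp: Blue G clamp, 103 x 186 x 18 mm, lying at the left behind the cradle, a bystander. Origin under its middle.
- bed_lip (a point): Middle of the bed's upper edge, 90 mm up the slope from the heel plate (axes as the bed's). The upper part of a tube sticks out into the air beyond it, with nothing at its sides.
- tube_home (a point): Where the tube's centre is when it is fully home: bed x = 110, y = 0, z = 20 mm (axes as the bed's). Friction may hold the tube wherever it is let go on the slope: it may need a push of some newtons down the slope.
- offcut_3: Flat dark steel offcut, 30 x 120 x 14 mm, lying near the front edge of the bench, a bystander. Origin under its middle.
There are look-alikes about, which are no part of the job. There is more than one size of the tube; the one meant has the size given above.

How it is judged:
By the outcome, as a careful person would: the job done as asked, in the order asked, and still so for the second after the job is handed in, with the robot touching nothing.
It also fails if it takes over 48 s, if anything falls off the work surface, if the arm or the gripper's body presses on something with over 40 N, if the wrist force passes 120 N, or if a joint passes its speed limit or range.

ROBOT

A 7-joint arm with a two-finger parallel gripper is mounted at the origin on a cart in front of the work surface, level with it; the furniture and walls round the work are solid. World frame = base frame: x ahead of the robot, y to its left, z up, the work surface at z = 0. Lengths are in m, angles in rad, forces in N, time in s.
With the tool pointing down it reaches from about 0.425 to 0.95 m from the base axis. Payload 4.7 kg.
Tool frame: the origin (TCP) lies on the centre line of the jaws, within the pads' length; the fingertips stand robot.nose_length ahead of it and the grasp point (between the pads) lies 8 mm behind it (robot.nose_length is the distance from the TCP to the fingertips, in m); z points along the fingers, x is the direction in which the jaws open and shut, and the axes are right-handed (so a half turn about z gives the same grasp; the last joint's range is limited). The gripper opens to 85 mm and grips with 20 to 120 N. Pads are 22 mm wide; open, the fingers measure 114 mm over their backs; the gripper's body (76 mm by 85 mm) begins 54 mm behind the grasp point. The pads swing forward as they close: fully open they stand 13 mm farther back than shut.
Start: joints at [-1.346, 0.469, -0.049, 1.532, 0.024, 1.141, -0.082], TCP at [0.169, 0.653, 0.242] pointing down, gripper open.
Joint ranges: [-2.59, 2.59], [-0.33, 1.99], [-1.39, 1.29], [0.1, 2.45], [-1.04, 4.18], [0.21, 1.99], [-2.66, 2.66]. Speed limits (rad/s): [2.57, 2.57, 3.14, 3.14, 3.14, 3.14, 3.14].

INTERFACE

Orientations are given as [roll, pitch, yaw] about the fixed x, y, z axes, in that order (R = Rz(yaw) Ry(pitch) Rx(roll)).
In Python, from plant import robot gives the robot as it stands. Calls block until the motion is done:
- robot.goto(position, orientation): joint-space move of the TCP to a pose.
- robot.move_straight(position, vel=0.15, attitude=None, contact_N=None): straight line of the TCP; attitude=None keeps the orientation; vel is the mean speed in m/s. With contact_N (N) it stops when the force on the tool has changed by that much, and returns True; else False.
- robot.move_joints(angles): joint-space move.
- robot.grip(opening, strength=None): opening from 0.0 (shut) to 1.0 (fully open); strength is the grip in N (None keeps the last); returns when the fingers have stopped.
- robot.sleep(seconds).
- robot.inverse_kinematics(position, orientation): joint angles nearest the present ones, or None.
- robot.sense(): the state.
- robot.grab_frame(name): name is "side" or "top"; returns a dict with "image" (384x512x3 uint8, red, green, blue), "range_z" (384x512 float32, m along the optical axis (not along the pixel's ray), 0 where there is no reading), "fx", "fy", "cx", "cy" (pixels), "R" (3x3) and "t" (3): a world point X has camera coordinates R X + t. Camera axes: x right, y down, z forward; pixel columns grow to the right and rows downward; lengths in m; the calibration is good to about 2 mm. A picture is of the moment at which its call begins.
A pose or a line that the arm cannot do raises robot.IKError and nothing moves.
- robot.close_job(): hands the job in, once; it reports no verdict.
The state is a dict: "t": time; "joint_pos": joint angles; "joint_velocities": joint speeds; "effort": joint torques, N m; "tcp_pos": TCP position; "tcp_rot": TCP orientation; "wrist_force": force on the tool from outside, world axes, zero at the start; "torque": the same for the moment, N m; "opening": opening from 0.0 (shut) to 1.0 (fully open).
Only numpy, scipy, OpenCV 4.12 (cv2) and the standard library are available. Lean on these libraries where they do the work, as an engineer would, in place of code of your own. Each camera call takes 0.05 s, during which the arm holds its last target. There are 200 camera calls.

## Working session

There is one attempt and no reset: what is moved stays moved. The work goes in short steps, each a Python script; the robot and the scene stay as the last script left them, time stands still between calls to the robot, and variables do not carry over. Pictures are saved under pics/ and viewed, about 8 in all and at most 12, crops included, and the job is handed in when it is done.

```bash
mkdir -p pics; ls; cat > h.py <<'E'
import numpy as np, cv2
from plant import robot
def snap(n,name):
    f=robot.grab_frame(n); np.savez(f'pics/{name}.npz',**f); cv2.imwrite(f'pics/{name}.png',f['image'][:,:,::-1]); return f
def load(name): return dict(np.load(f'pics/{name}.npz'))
def world(f,u,v,z=None):
    if z is None: z=f['range_z'][int(round(v)),int(round(u))]
    c=np.array([(u-f['cx'])/f['fx']*z,(v-f['cy'])/f['fy']*z,z]); return f['R'].T@(c-f['t'])
def cloud(f):
    z=f['range_z'].astype(float); v,u=np.mgrid[:z.shape[0],:z.shape[1]]
    c=np.stack([(u-f['cx'])/f['fx']*z,(v-f['cy'])/f['fy']*z,z],-1)
    P=(c-f['t'])@f['R']; P[z==0]=np.nan; return P
E
python3 - <<'E'
from h import *
f=snap('top','top0'); s=snap('side','side0')
im=np.hstack([f['image'],s['image']])[:,:,::-1]
cv2.imwrite('pics/a.png',cv2.resize(f['image'][:,:,::-1],(800,600),interpolation=cv2.INTER_CUBIC))
print(robot.nose_length,robot.sense()); print(f['R'],f['t'],s['R'],s['t'])
E
```

```text
pics
0.011 {'t': 0.1, 'joint_pos': array([-1.34591746,  0.4693943 , -0.04859298,  1.53355684,  0.02410809,
        1.14099679, -0.08225784]), 'joint_velocities': array([-0.00015405, -0.00014239, -0.00058487, -0.00486212, -0.001146  ,
       -0.00016688, -0.00037455]), 'effort': array([ 8.53500169e-04, -5.11513066e+01, -4.69663285e-02, -2.38390625e+01,
        1.07531357e-02,  4.35103415e-03, -1.80854192e-05]), 'tcp_pos': array([0.1693321 , 0.65290301, 0.2413512 ]), 'tcp_rot': array([3.14152384e+00, 1.76807863e-03, 1.31708981e+00]), 'wrist_force': array([ 0.19201116, -0.22630047, -0.75981374]), 'torque': array([-0.01040356, -0.04046849, -0.01758218]), 'opening': 0.9972287612172293}
[[ 0.00587823 -0.99948108  0.03167056]
 [-0.98092692 -0.01191675 -0.19401126]
 [ 0.19428799 -0.02992606 -0.98048794]] [0.20946222 0.51971667 0.8894466 ] [[ 0.90709803 -0.42062631  0.01570579]
 [-0.20290527 -0.46965593 -0.85921636]
 [ 0.36878533  0.77620668 -0.51137126]] [-0.37987911  0.29037021  0.7365447 ]
```

View pics/a.png

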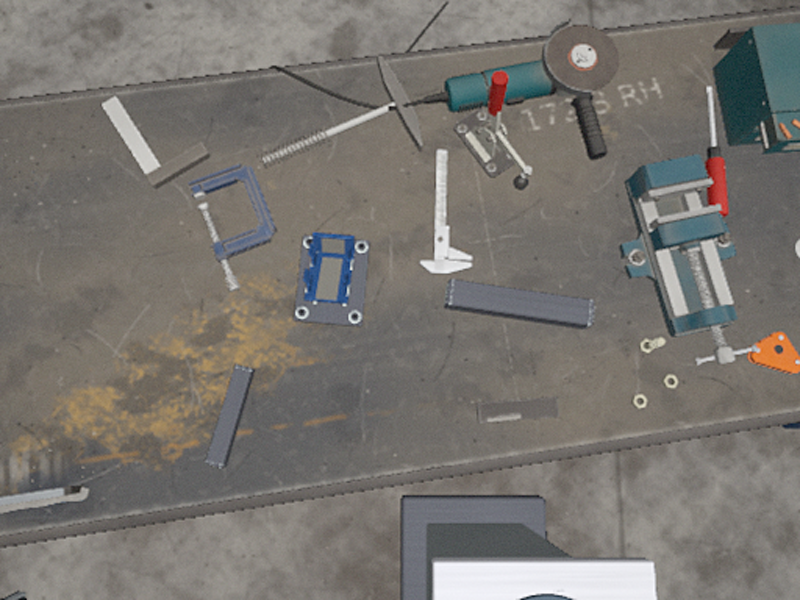

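View pics/side0.png

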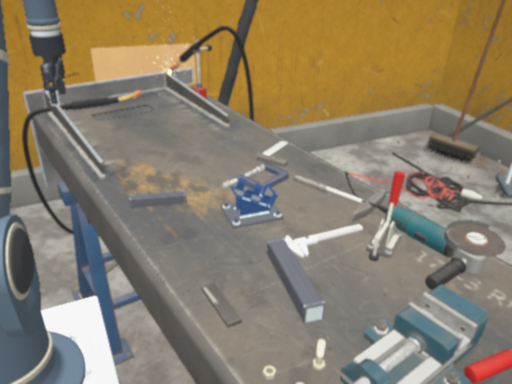

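Top view (800 px picture): candidates are the dark tube at (520,302), a smaller tube at (231,415) and the flat offcut at (517,411). The first looks right in size. The cradle is at (332,278), and the blue G clamp is at (235,215). Next I'll measure sizes with depth and crop in close.

```bash
python3 - <<'E'
from h import *
f=load('top0'); P=cloud(f); s=.64
def blob(n,u0,v0,u1,v1,z0,z1,extra=None):
    a=np.zeros(P.shape[:2],bool); a[int(v0*s):int(v1*s),int(u0*s):int(u1*s)]=1
    m=a&(P[...,2]>z0)&(P[...,2]<z1)
    q=P[m]; r=cv2.minAreaRect((q[:,:2]*1000).astype(np.float32))
    print(n,len(q),'z',np.median(q[:,2]).round(4),r); return q
blob('tube',430,268,610,340,.03,.05)
blob('small',195,355,265,475,.012,.05)
blob('table',400,330,500,390,-.02,.02)
blob('cradle base',285,225,380,335,.0045,.012)
# blue pixels of cradle
im=f['image'].astype(int); b=(im[...,2]>im[...,0]+40)
q=blob('cradle all',285,225,380,335,.015,.15)
# profile: median z by pixel along the middle
for v in range(232,312,5): 
    print(v,[tuple((P[int(v*s),int(u*s)]*1000).round(0)) for u in (318,332,345)])
c=f['image'][140:215,180:245]; cv2.imwrite('pics/b.png',np.hstack([cv2.resize(x[:,:,::-1],(400,460),interpolation=cv2.INTER_CUBIC) for x in (c,load('side0')['image'][165:240,210:290])]))
S=load('side0'); t=f['image'][165:220,275:390]; cv2.imwrite('pics/c.png',cv2.resize(t[:,:,::-1],None,fx=5,fy=5))
E
```

```text
tube 1651 z 0.0398 ((519.2560424804688, 31.76691436767578), (220.57955932617188, 41.48321533203125), 82.32470703125)
small 855 z 0.0257 ((351.7716369628906, 454.32867431640625), (27.05325698852539, 145.64239501953125), 76.01217651367188)
table 2422 z -0.0001 ((438.9044494628906, 131.68994140625), (88.37478637695312, 151.29322814941406), 0.5038527250289917)
cradle base 1067 z 0.0079 ((557.3526000976562, 313.70330810546875), (104.17469024658203, 137.0955047607422), 85.88956451416016)
cradle all 1298 z 0.0545 ((556.465087890625, 313.0415954589844), (91.64056396484375, 120.72260284423828), 86.03732299804688)
232 [(np.float64(636.0), np.float64(338.0), np.float64(-0.0)), (np.float64(636.0), np.float64(316.0), np.float64(0.0)), (np.float64(636.0), np.float64(296.0), np.float64(-0.0))]
237 [(np.float64(610.0), np.float64(331.0), np.float64(61.0)), (np.float64(610.0), np.float64(311.0), np.float64(59.0)), (np.float64(611.0), np.float64(293.0), np.float64(59.0))]
242 [(np.float64(605.0), np.float64(332.0), np.float64(51.0)), (np.float64(604.0), np.float64(311.0), np.float64(55.0)), (np.float6
[... 1670 characters left out ...]
oat64(527.0), np.float64(328.0), np.float64(65.0)), (np.float64(528.0), np.float64(309.0), np.float64(63.0)), (np.float64(525.0), np.float64(290.0), np.float64(77.0))]
297 [(np.float64(517.0), np.float64(328.0), np.float64(70.0)), (np.float64(517.0), np.float64(308.0), np.float64(69.0)), (np.float64(517.0), np.float64(290.0), np.float64(71.0))]
302 [(np.float64(522.0), np.float64(333.0), np.float64(7.0)), (np.float64(511.0), np.float64(308.0), np.float64(68.0)), (np.float64(510.0), np.float64(290.0), np.float64(71.0))]
307 [(np.float64(515.0), np.float64(333.0), np.float64(7.0)), (np.float64(516.0), np.float64(312.0), np.float64(6.0)), (np.float64(515.0), np.float64(293.0), np.float64(8.0))]
```

View pics/b.png

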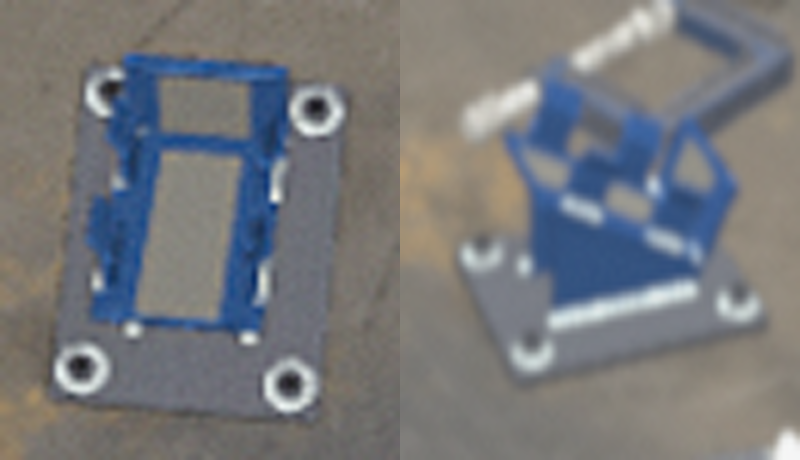

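View pics/c.png

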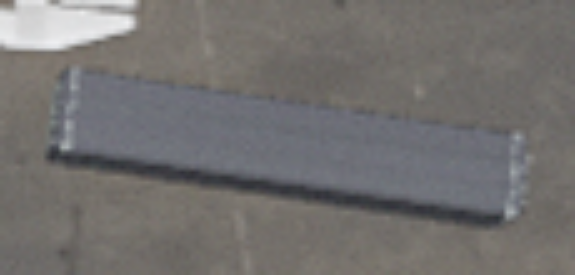

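The close crop confirms the tube: 220 x 41 mm, top at 40 mm. The look-alike measures 146 x 27 mm, top at 26 mm. The heel end of the cradle is at the far side and the bed rises towards the robot. Next I'll refine the bed frame and check IK for both outcomes.

```bash
cat >> h.py <<'E'
from scipy.spatial.transform import Rotation as Ro
TUBE=np.array([.5193,.0318]); TA=np.radians(82.3)
PH=np.radians(175.95); O=np.array([.5928,.3112,.030]); TH=np.radians(28)
h=np.array([np.cos(PH),np.sin(PH),0]); zz=np.array([0,0,1.])
U=np.cos(TH)*h+np.sin(TH)*zz; N=-np.sin(TH)*h+np.cos(TH)*zz; Y=np.cross(N,U); B=np.c_[U,Y,N]
def bed(x,y,z): return O+B@np.array([x,y,z])
def att(sgn): # tool x = sgn*bed y, tool z=-N
    return Ro.from_matrix(np.c_[sgn*Y,np.cross(-N,sgn*Y),-N]).as_euler('xyz')
E
python3 - <<'E'
from h import *
P=cloud(load('top0')).reshape(-1,3); P=P[np.isfinite(P).all(1)]
q=(P-O)@B*1000
m=(abs(q[:,0]-45)<60)&(abs(q[:,1])<60)
b=m&(abs(q[:,2])<5)&(q[:,0]>5)&(q[:,0]<88)
print('bed z',np.median(q[b,2]),np.polyfit(q[b,0],q[b,2],1))
for lo in (10,34,40,46,62,70,82):
    k=b&(abs(q[:,0]-lo)<4); print(lo,np.percentile(q[k,1],[1,99]).round(1))
k=m&(q[:,2]>15)&(q[:,2]<30)&(q[:,0]>4); print('guides y',np.sort(q[k,1])[::6].round(0),)
k=m&(q[:,2]>25)&(q[:,0]<6); print('heel x',np.percentile(q[k,0],[2,50,98]),'y',np.percentile(q[k,1],[1,99]),'z',q[k,2].max())
print('lip',q[b,0].max(), q[m&(abs(q[:,2])<5),0].max())
for yaw in (TA-np.pi/2,TA+np.pi/2):
  j=robot.inverse_kinematics([*TUBE,.015],[np.pi,0,yaw]); print('pick',yaw,None if j is None else j.round(2) if hasattr(j,'round') else np.round(j,2))
for s in (1,-1):
  for p in ((110,0,12),(112,0,90)):
    j=robot.inverse_kinematics(bed(*p),att(s)); print(s,p,None if j is None else np.round(j,2))
E
```

```text
bed z -0.467976439956839 [ 0.00197106 -0.51847626]
10 [-23.4  26. ]
34 [-29.5  30.3]
40 [-27.4  30.7]
46 [-25.5  21.1]
62 [-23.6  30.8]
70 [-25.3  29.6]
82 [-29.5  30.8]
guides y [-33. -32. -31. -31. -29. -29. -28. -28. -27. -27. -27. -25. -25. -24.
 -24.  24.  25.  26.  27.  28.  28.  29.  30.  31.  31.  32.  33.]
heel x [-6.11236006  0.04702888  3.30820784] y [-29.98610307  31.10370278] z 38.14791488227964
lip 87.74177598716338 93.11315853356746
pick -0.13439035240356345 [-0.43  0.57  0.37  2.09 -0.39  0.55  0.09]
pick 3.0072023011862297 [ 0.69  0.92 -1.19  2.03  1.07  1.01  1.95]
1 (110, 0, 12) None
1 (112, 0, 90) None
-1 (110, 0, 12) None
-1 (112, 0, 90) None
```

```bash
cat >> h.py <<'E'
def att2(sgn,tilt): # tool leaning by tilt deg from vertical toward bed normal (0 vertical, 28 square to bed)
    t=np.radians(tilt); z=-(-np.sin(t)*h+np.cos(t)*zz)
    return Ro.from_matrix(np.c_[sgn*Y,np.cross(z,sgn*Y),z]).as_euler('xyz')
def pickatt(sg,heavy,tilt,): # heavy=+1: heavy end toward +tube axis; tool leans toward the light end's... see below
    a=np.array([np.cos(TA),np.sin(TA),0])*heavy  # heavy direction; at placing heavy dir = -U
    t=np.radians(tilt) # angle between tool -z and tube normal, leaning toward light(-a)->U direction
    z=-(np.cos(t)*zz-np.sin(t)*a); x=np.cross(zz,-a)*sg
    return Ro.from_matrix(np.c_[x,np.cross(z,x),z]).as_euler('xyz')
E
python3 - <<'E'
from h import *
f=lambda j: None if j is None else np.round(j,2)
for s in (1,-1):
  for t in (28,20,14,10,5,0,-5):
    print(s,t,[f(robot.inverse_kinematics(p,att2(s,t))) for p in (bed(110,0,12),bed(110,0,12)+[0,0,.1])])
for sg in (1,-1):
  for hv in (1,-1):
    for t in (14,20,28):
      print('pick',sg,hv,t,[f(robot.inverse_kinematics([*TUBE,z],pickatt(sg,hv,t))) for z in (.015,.15)])
E
```

```text
1 28 [None, None]
1 20 [None, None]
1 14 [None, None]
1 10 [None, None]
1 5 [None, None]
1 0 [None, None]
1 -5 [None, None]
-1 28 [None, None]
-1 20 [None, None]
-1 14 [None, None]
-1 10 [None, None]
-1 5 [None, None]
-1 0 [None, None]
-1 -5 [None, None]
pick 1 1 14 [array([-0.2 ,  0.56,  0.25,  2.11, -0.73,  0.58,  0.51]), array([-0.52,  0.37,  0.64,  2.05, -0.62,  0.88,  0.38])]
pick 1 1 20 [array([-0.06,  0.56,  0.14,  2.11, -0.81,  0.6 ,  0.63]), array([-0.5 ,  0.4 ,  0.7 ,  2.06, -0.77,  0.94,  0.55])]
pick 1 1 28 [array([ 0.05,  0.59,  0.09,  2.11, -0.96,  0.68,  0.83]), array([-0.46,  0.45,  0.76,  2.07, -0.95,  1.06,  0.74])]
pick 1 -1 14 [array([-0.25,  0.57, -0.03,  2.04,  0.39,  0.67,  2.41]), array([-0.28,  0.36,  0.01,  1.96,  0.28,  0.93,  2.56])]
pick 1 -1 20 [array([-0.31,  0.6 , -0.02,  2.02,  0.48,  0.75,  2.29]), array([-0.31,  0.39, -0.01,  1.95,  0.38,  1.  ,  2.45])]
pick 1 -1 28 [array([-0.37,  0.64, -0.02,  1.98,  0.58,  0.86,  2.16]), array([-0.35,  0.43, -0.04,  1.92,  0.49,  1.1 ,  2.32])]
pick -1 1 14 [array([ 0.83,  0.94, -1.19,  2.06,  0.94,  0.79,  2.15]), array([-0.83,  0.55,  1.12,  2.06, -0.87,  1.05, -2.51])]
pick -1 1 20 [array([-0.21,  0.58,  0.33,  2.12, -0.94,  0.67, -2.39]), array([-0.77,  0.56,  1.12,  2.07, -0.97,  1.13, -2.39])]
pick -1 1 28 [array([ 0.02,  0.6 ,  0.14,  2.11, -0.99,  0.7 , -2.29]), array([-0.57,  0.5 ,  0.92,  2.08, -1.01,  1.13, -2.33])]
pick -1 -1 14 [array([-0.62,  0.62,  0.46,  2.06, -0.06,  0.61, -0.31]), array([-0.72,  0.4 ,  0.57,  1.99,  0.02,  0.89, -0.33])]
pick -1 -1 20 [array([-0.69,  0.65,  0.49,  2.04,  0.05,  0.65, -0.44]), array([-0.76,  0.43,  0.57,  1.97,  0.12,  0.93, -0.43])]
pick -1 -1 28 [array([-0.77,  0.71,  0.52,  2.01,  0.16,  0.73, -0.58]), array([-0.82,  0.49,  0.59,  1.95,  0.22,  0.99, -0.54])]
```

```bash
sed -i 's/return O+B@np.array(\[x,y,z\])/return O+B@np.array([x,y,z])\/1000/' h.py; python3 - <<'E'
from h import *
f=lambda j: None if j is None else np.round(j,2)
for s in (1,-1):
  for t in (28,20,14,0):
    print(s,t,[f(robot.inverse_kinematics(p,att2(s,t))) for p in (bed(110,0,12),bed(110,0,12)+[0,0,.1])])
E
```

```text
1 28 [array([-0.9 ,  0.78,  0.61,  1.62, -0.61,  1.4 , -1.7 ]), array([-0.92,  0.67,  0.66,  1.55, -0.55,  1.55, -1.77])]
1 20 [array([-0.94,  0.71,  0.6 ,  1.69, -0.57,  1.24, -1.74]), array([-0.97,  0.6 ,  0.65,  1.63, -0.5 ,  1.39, -1.81])]
1 14 [array([-0.98,  0.67,  0.6 ,  1.75, -0.54,  1.11, -1.77]), array([-1.01,  0.55,  0.65,  1.68, -0.45,  1.27, -1.85])]
1 0 [array([-1.08,  0.57,  0.61,  1.9 , -0.44,  0.81, -1.87]), array([-1.13,  0.44,  0.66,  1.82, -0.32,  0.99, -1.98])]
-1 28 [array([-0.5 ,  0.7 , -0.02,  1.59, -0.26,  1.28,  1.12]), array([-0.51,  0.6 ,  0.  ,  1.53, -0.26,  1.44,  1.08])]
-1 20 [array([-0.53,  0.64, -0.01,  1.67, -0.21,  1.13,  1.08]), array([-0.55,  0.53,  0.02,  1.6 , -0.21,  1.31,  1.05])]
-1 14 [array([-0.57,  0.59,  0.  ,  1.73, -0.17,  1.02,  1.04]), array([-0.58,  0.48,  0.03,  1.66, -0.17,  1.21,  1.02])]
-1 0 [array([-0.66,  0.5 ,  0.04,  1.87, -0.03,  0.77,  0.89]), array([-0.68,  0.38,  0.06,  1.79, -0.03,  0.97,  0.89])]
```

```bash
python3 - <<'E'
from h import *
A=[np.pi,0,TA-np.pi/2]
robot.goto([*TUBE,.12],A); robot.move_straight([*TUBE,.014],vel=.12)
robot.sleep(.3); s0=robot.sense()
robot.grip(0.3,100); s1=robot.sense()
robot.move_straight([*TUBE,.07],vel=.06); robot.sleep(.5); s2=robot.sense()
for s in (s0,s1,s2): print(s['t'],s['tcp_pos'].round(4),s['wrist_force'].round(2),s['torque'].round(3),round(s['opening'],3),s['joint_pos'].round(2))
snap('side','side1'); snap('top','top1')
E
```

```text
3.9917 [0.5196 0.0319 0.0145] [ 0.19 -0.22 -0.29] [-0.025 -0.002  0.025] 1.0 [-0.48  0.58  0.44  2.1  -0.46  0.56  0.15]
4.4833 [0.5198 0.0317 0.0144] [-0.25 -1.29  3.75] [0.019 0.036 0.039] 0.46 [-0.48  0.58  0.44  2.1  -0.46  0.56  0.15]
6.0667 [0.5193 0.0318 0.0699] [ 0.22  0.03 -7.04] [ 0.295 -0.055  0.005] 0.453 [-0.54  0.49  0.52  2.08 -0.38  0.67  0.09]
```

View pics/side1.png

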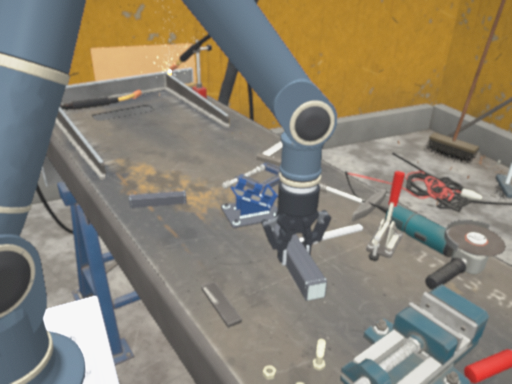

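Picture: the tube hangs level in the jaws, with its near (-y) end at (316,290). Force is −7.0 N and Mx +0.30 Nm, so the centre of mass is about 42 mm towards −y, which makes the −y end the heavy one. I'll carry it over with that end down.

```bash
python3 - <<'E'
from h import *
P=cloud(load('top1')).reshape(-1,3); a=np.array([np.cos(TA),np.sin(TA)])
d=(P[:,:2]-TUBE); l=d@a; w=d@[-a[1],a[0]]
for lo,hi in ((-.12,-.075),(.075,.12)):
    k=(l>lo)&(l<hi)&(abs(w)<.025)&(P[:,2]>.07)&(P[:,2]<.12); print('end',k.sum(),l[k].min(),l[k].max(),np.median(P[k,2]),np.median(w[k]))
robot.move_straight([*TUBE,.2],vel=.2)
robot.goto(bed(122,0,110),att(-1)); robot.sleep(.3)
s=robot.sense(); print(s['t'],s['tcp_pos']-bed(122,0,110),s['wrist_force'],s['torque'],s['opening'])
snap('top','top2'); snap('side','side2')
P=cloud(load('top2')).reshape(-1,3);q=(P-O)@B*1000
print('tube top at bed z ~',110-14+40)
for lo,hi in ((0,80),(155,240)):
    k=(q[:,0]>lo)&(q[:,0]<hi)&(abs(q[:,1])<30)&(q[:,2]>120)&(q[:,2]<145); print(k.sum(),np.percentile(q[k],[2,50,98],axis=0).round(1),np.polyfit(q[k,0],q[k,2],1),np.polyfit(q[k,0],q[k,1],1))
im=np.hstack([load('top2')['image'][80:260,130:300],load('side2')['image'][80:260,180:350]])[:,:,::-1]
cv2.imwrite('pics/d.png',cv2.resize(im,None,fx=2.3,fy=2.3))
E
```

```text
Traceback (most recent call last):
ValueError: zero-size array to reduction operation minimum which has no identity
```

```bash
python3 - <<'E'
from h import *
robot.move_straight([*TUBE,.2],vel=.2)
robot.goto(bed(122,0,110),att(-1)); robot.sleep(.3)
s=robot.sense(); print(s['t'],s['tcp_pos']-bed(122,0,110),s['wrist_force'],s['torque'],s['opening'])
snap('top','top2'); snap('side','side2')
print('tube top at bed z ~',110-14+40)
for n in ('top2','side2'):
  P=cloud(load(n)).reshape(-1,3);q=(P-O)@B*1000
  for lo,hi in ((0,80),(155,240)):
    k=(q[:,0]>lo)&(q[:,0]<hi)&(abs(q[:,1])<30)&(q[:,2]>120)&(q[:,2]<145); print(n,k.sum())
    if k.sum()>20: print(np.percentile(q[k],[2,50,98],axis=0).round(1),np.polyfit(q[k,0],q[k,2],1),np.polyfit(q[k,0],q[k,1],1))
im=np.hstack([load('top2')['image'][80:260,130:300],load('side2')['image'][80:260,180:350]])[:,:,::-1]
cv2.imwrite('pics/d.png',cv2.resize(im,None,fx=2.3,fy=2.3))
E
```

```text
8.375 [ 0.0001764  -0.00067192  0.00046545] [-0.72670435  0.67877694 -6.99390151] [-0.07437688 -0.94444412  0.02037018] 0.45330728846925483
tube top at bed z ~ 136
top2 0
top2 870
[[157.1 -18.6 122.1]
 [201.    1.1 135.5]
 [232.2  19.9 137.8]] [-5.54928455e-02  1.45468970e+02] [-0.00300193  1.54637336]
side2 223
[[ 14.1 -12.5 120.6]
 [ 46.8  18.9 131.2]
 [ 79.3  23.1 135.5]] [-1.22659463e-02  1.30443060e+02] [ 0.03077662 12.91886735]
side2 369
[[156.6 -14.6 120.5]
 [199.6  17.9 131. ]
 [232.   22.8 136. ]] [-1.71095768e-02  1.33383513e+02] [-0.08499565 28.81956878]
```

View pics/d.png

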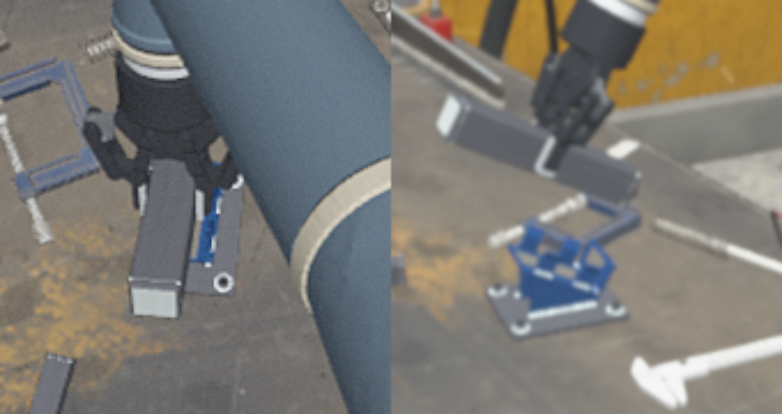

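Tube held square to the bed with its light end up: light end at (155,300) in the left half, heavy end at (620,190) in the right half. Lowering with contact checks.

```bash
python3 - <<'E'
from h import *
def st(n):
    s=robot.sense(); print(n,round(s['t'],2),'bed',((s['tcp_pos']-O)@B*1000).round(1),'F',(s['wrist_force']@B).round(1),'M',(s['torque']@B).round(2)); return s
robot.move_straight(bed(120,0,48),vel=.1); st('hover')
print(robot.move_straight(bed(120,0,10),vel=.03,contact_N=7)); s=st('down')
q=(s['tcp_pos']-O)@B*1000
if q[2]<18:
    print(robot.move_straight(bed(102,0,q[2]+.5),vel=.02,contact_N=12)); st('pushed')
snap('side','side3'); snap('top','top3')
E
```

```text
hover 9.24 bed [119.6  -0.2  48.8] F [-3.6  0.6 -6.3] M [0.07 0.87 0.02]
True
down 10.28 bed [120.1   0.   14.3] F [ 1.9 -0.7  5.4] M [-0.17  0.26  0.05]
True
pushed 10.91 bed [111.3  -0.3  14.5] F [2.8 1.8 2.3] M [-0.05  0.65 -0.12]
```

```bash
python3 - <<'E'
from h import *
def st(n):
    s=robot.sense(); q=(s['tcp_pos']-O)@B*1000; print(n,round(s['t'],2),'bed',q.round(1),'F',(s['wrist_force']@B).round(1)); return q
q=st('now')
print(robot.move_straight(bed(104,q[1],q[2]),vel=.015,contact_N=14)); q=st('push2')
robot.grip(0.75); robot.sleep(.3); st('open')
robot.grip(1.0)
robot.move_straight(bed(q[0],q[1],q[2]+90),vel=.15); st('up')
robot.goto(bed(300,0,150)-[0,.0,0],[np.pi,0,np.radians(85.9)]) if robot.inverse_kinematics(bed(300,0,150),[np.pi,0,np.radians(85.9)]) is not None else print('noik')
snap('side','side4'); snap('top','top4'); st('end')
for n in ('top4','side4'):
  P=cloud(load(n)).reshape(-1,3);Q=(P-O)@B*1000
  k=(Q[:,0]>100)&(Q[:,0]<235)&(abs(Q[:,1])<20)&(Q[:,2]>30)&(Q[:,2]<48)
  if k.sum()>20: print(n,k.sum(),np.percentile(Q[k],[1,50,99],axis=0).round(1),np.polyfit(Q[k,0],Q[k,2],1))
im=np.hstack([load('top4')['image'][80:260,130:300],load('side4')['image'][80:260,180:350]])[:,:,::-1]
cv2.imwrite('pics/e.png',cv2.resize(im,None,fx=2.3,fy=2.3))
E
```

```text
now 11.01 bed [111.3  -0.3  14.5] F [3.5 1.4 3.2]
True
push2 11.39 bed [111.3  -0.3  14.4] F [ 2.  -0.4  3.8]
open 12.06 bed [111.5  -0.2  14. ] F [-0.4 -0.7  0.6]
up 13.16 bed [111.7  -0.2 103.3] F [-0.1 -0.1 -0.5]
end 14.07 bed [297.9   0.6 149.2] F [-0.3 -1.   0. ]
top4 99 [[100.4   1.1  34.5]
 [115.1  12.5  39.5]
 [136.4  19.1  41.7]] [-2.72949768e-02  4.22225873e+01]
side4 368 [[102.3 -17.9  30.1]
 [167.4  10.6  38.4]
 [220.7  19.8  40.4]] [-8.09477705e-03  3.83957776e+01]
```

View pics/e.png

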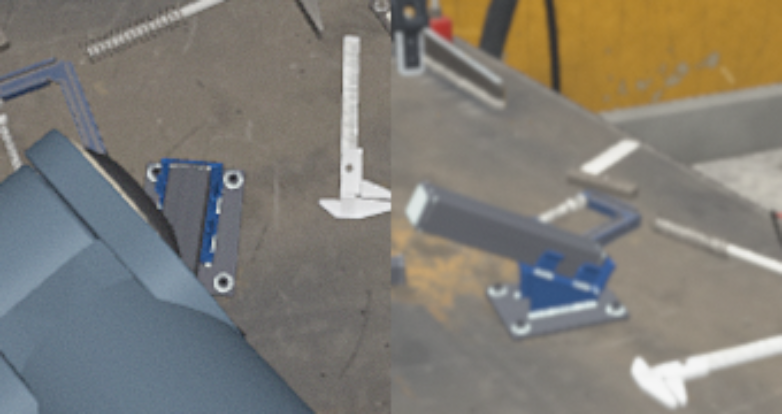

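Left half: tube between the guides at (185,215). Right half: it lies in the cradle with its light end free at (420,200). I'll add a direct push on the upper end face with the shut fingers.

```bash
python3 - <<'E'
from h import *
for t in (28,20,10,0,-10):
  for s in (1,-1):
    ok=[robot.inverse_kinematics(bed(*p),att2(s,t)) is not None for p in ((255,0,90),(255,0,24),(225,0,24))]
    if all(ok): break
  if all(ok): break
print(t,s,ok)
def st(n):
    s=robot.sense(); q=(s['tcp_pos']-O)@B*1000; print(n,round(s['t'],2),'bed',q.round(1),'F',(s['wrist_force']@B).round(1)); return q
if all(ok):
    robot.grip(0.0); robot.goto(bed(255,0,90),att2(s,t)); robot.move_straight(bed(255,0,24),vel=.1); robot.sleep(.2); st('pre')
    print(robot.move_straight(bed(215,0,24),vel=.02,contact_N=6)); q=st('c1')
    for _ in range(2):
        robot.sleep(.2); print(robot.move_straight(bed(q[0]-10,0,24),vel=.015,contact_N=12)); q=st('c2')
    robot.move_straight(bed(255,0,24),vel=.1); robot.move_straight(bed(255,0,120),vel=.2)
    robot.goto([.42,-.15,.35],[np.pi,0,.8]); st('end')
snap('side','side5'); snap('top','top5')
P=cloud(load('top5')).reshape(-1,3);Q=(P-O)@B*1000
k=(Q[:,0]>-5)&(Q[:,0]<235)&(abs(Q[:,1])<19)&(Q[:,2]>36)&(Q[:,2]<46)
print(k.sum(),np.percentile(Q[k],[.5,50,99.5],axis=0).round(1),np.polyfit(Q[k,0],Q[k,2],1),np.polyfit(Q[k,0],Q[k,1],1))
im=np.hstack([load('top5')['image'][130:290,150:290],load('side5')['image'][140:240,180:300].repeat(1,0)[:100,:120] if 0 else load('side5')['image'][100:260,180:320]])[:,:,::-1]
cv2.imwrite('pics/f.png',cv2.resize(im,None,fx=2.8,fy=2.8))
E
```

```text
28 1 [True, True, True]
pre 18.09 bed [ 2.547e+02 -1.000e-01  2.470e+01] F [-0.   0.6 -0.5]
True
c1 19.31 bed [2.314e+02 1.000e-01 2.340e+01] F [-0.   0.6 -0.2]
True
c2 19.88 bed [231.6   0.3  22.6] F [0.4 0.4 0.5]
True
c2 20.46 bed [231.7   0.6  21.7] F [ 0.9 -0.6  0.9]
end 23.93 bed [273.5 471.8 216.8] F [-0.5 -0.1  0.8]
1479 [[ 3.100e+00 -1.870e+01  3.620e+01]
 [ 1.261e+02  1.000e-01  3.930e+01]
 [ 2.210e+02  1.870e+01  4.220e+01]] [-3.21249557e-04  3.93050604e+01] [ 0.00103703 -0.05764219]
```

View pics/f.png

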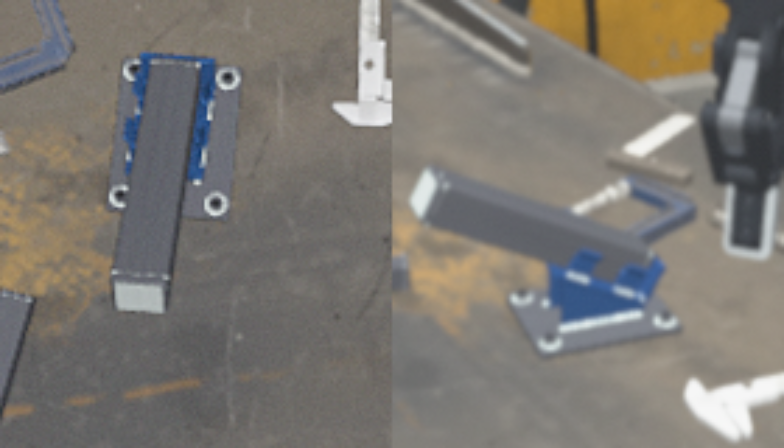

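The tube is home: its ends lie at about 1 and 221 mm up the bed, and it is centred and square. The repeated pushes didn't move it.

```bash
python3 -c "
from h import *
robot.close_job()"
```

```text
the job is handed in; nothing more can be done
```

The tube is in the cradle with its heavy end down against the heel plate. I've let go of it and handed the job in at about 24 s of the 48 s allowed.

- **Heavy end:** I gripped the tube at its middle, which is off its centre of mass, and lifted it. The wrist read −7.0 N and a moment of +0.30 Nm. That puts the slug in the −y end as it lay on the bench, about 42 mm off centre.
- **Placing:** I laid it heavy end down on the bed. I pushed it towards the heel while still gripped, let go, then pushed twice more on the upper end face with the fingers shut.
- **Last checks:**
  - Each push met its 12–14 N contact limit with no further travel.
  - In the final depth image the tube's upper end is at bed x = 221 mm (220 is nominal, and calibration is good to about 2 mm). It is centred to 0.1 mm, and its top is parallel to the bed at 39.3 mm.
  - The light end sticks out free at the top, and the robot is clear of everything.
- **Not confirmed directly:** the heel contact itself can't be seen in the images, so "fully home" rests on the pushes and the 221 mm reading.
- **Other tools:** the arm touched none of them. The caliper, G clamp and cradle look unmoved in the crops I viewed; I didn't re-measure the other tools.

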